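# Shut the balance's draught shield and tare

### The job

The glass draught shield of the laboratory balance has been left open. With the fingertips, push its top panel and its left side panel fully shut by their blue tabs, in either order, and only then press the green tare key on the console right down and let it come up again. Do not press the red key, leave the weighing bottle standing on the pan, and leave all the other things on the bench where they are; nothing is picked up.

Things in the scene. Friction and masses are not known exactly. Their poses are not given: they have to be found in the camera images.
- balance: Laboratory balance, fixed to the bench. Origin on the bench under the balance; its x axis points from the console to the back, y to its left flank, z up. White base 340 mm (x from -190 to 150) by 210 mm, 50 mm high; the console with its keys is the front part (x from -190 to -75, top at 50 mm). Behind it stands the glass weighing chamber (x from -72 to 140, y from -85 to 95 with the side panel), top at 200 mm. Turned at most about 0.3 rad from facing the robot.
- top_panel (a joint): Glass top panel of the chamber with a blue front edge (180 by 154 mm, upper face 206 mm above the bench): 0 = fully shut against its stop, grows in m as it is slid to the back (+x of the balance), at most 0.09. It stays where it is left; it takes about 2 N to slide.
- side_panel (a joint): Glass panel with a blue front edge on the left (+y) flank of the chamber (180 mm long, 57 to 195 mm above the bench, outer face at y = 94 mm of the balance): 0 = fully shut against its stop, grows in m as it is slid to the back (+x of the balance), at most 0.09. It stays where it is left; about 2 N to slide.
- top_tab (a point): Centre of the blue tab standing on the top panel: 10 mm thick along the balance's x, 50 mm wide along y, from 205 to 235 mm above the bench. It moves with the panel; shut, it lies at x = -50 mm, y = 0 of the balance. Its back face is the one to push, towards -x of the balance (towards the console). The axes are those of the balance.
- side_tab (a point): Centre of the blue tab standing out sideways from the side panel: 10 mm thick along the balance's x, reaching from the glass (y = 94 mm) out to y = 136 mm, from 135 to 195 mm above the bench. It moves with the panel; shut, it lies at x = -50 mm of the balance. Its back face is the one to push, towards -x of the balance. The axes are those of the balance.
- tare_top (a point): Centre of the top of the round green tare key (28 mm across) on the console, at x = -155 mm, y = 60 mm of the balance, 72 mm above the bench; it stands 10 mm proud of its black collar (44 mm across); pressed straight down.
- tare (a joint): Travel of the green tare key: 0 = up, 0.006 m = fully down, which takes 4 N; it springs back.
- power_top (a point): Centre of the top of the round red power key (28 mm across) on the console, at x = -155 mm, y = -60 mm of the balance.
- power (a joint): Travel of the red power key: 0 = up, 0.006 m = fully down.
- pan (a point): Centre of the top of the steel weighing pan inside the chamber (84 mm across, 60 mm above the bench).
- weighing_bottle_mid (a point): Centre, half-way up, of the small green glass weighing bottle with a white lid standing on the pan: 42 mm across, 52 mm tall.
- dropper_amber_mid (a point): Centre, half-way up, of a loose amber glass dropper bottle, 34 mm across, 88 mm tall, with a dark rubber bulb; stands close to the left flank of the balance, in front of the side tab.
- dropper_blue_mid (a point): Centre, half-way up, of a loose blue dropper bottle, 34 mm across, 88 mm tall.
- dropper_red_mid (a point): Centre, half-way up, of a loose red dropper bottle, 34 mm across, 88 mm tall.
- jar_green_mid (a point): Centre, half-way up, of a loose green jar with a black lid, 56 mm across, 100 mm tall.
- flask_mid (a point): Centre, half-way up, of a loose conical clear flask, 72 mm across its foot, 105 mm tall, cork stopper.
- spatula: Loose flat steel lab spatula, 166 by 14 by 6 mm, lying on the bench; origin under its middle, long axis x.
- notebook: Loose notebook, 210 by 150 by 12 mm, lying on the bench; origin under its centre.

How it is judged (in metres and radians):
On the way, in this order (a step that is already met when the one before it is completed fails the run):
1. the top panel and the side panel are both fully shut (value of joint each of top_panel, side_panel below 0.004 m), for 0.2 s.
2. the green tare key is pressed down (value of joint tare above 0.0045 m), for 0.04 s.
At the end, for the whole second after the job is handed in: Both panels within 4 mm of fully shut, both keys up (within 1.5 mm), the weighing bottle upright on the pan within 10 mm of where it stood, every other loose thing within 25 mm of where it was (all of step 1 and value of joint each of tare, power below 0.0015 m and horizontal distance between weighing_bottle_mid and pan below 0.03 m and distance of weighing_bottle_mid from where it was at the start of the episode below 0.01 m and angle between weighing_bottle_mid's own z axis and vertical below 0.1 rad and distance of each of dropper_amber_mid, dropper_blue_mid, dropper_red_mid, jar_green_mid, flask_mid, spatula, notebook from where it was at the start of the episode below 0.025 m); the robot touches nothing.
It fails at once if the green tare key was pressed (3 mm) while a panel was still open by 6 mm or more (value of joint tare above 0.003 m and value of joint any of top_panel, side_panel above 0.006 m).
It fails at once if the red power key was pressed (3 mm) (value of joint power above 0.003 m).
It fails at once if the weighing bottle was lifted, tipped or shifted by more than 10 mm (distance of weighing_bottle_mid from where it was at the start of the episode above 0.01 m or angle between weighing_bottle_mid's own z axis and vertical above 0.25 rad).
It fails at once if a bystander was lifted or moved more than 25 mm, or a bottle tipped over (distance of any of dropper_amber_mid, dropper_blue_mid, dropper_red_mid, jar_green_mid, flask_mid, spatula, notebook from where it was at the start of the episode above 0.025 m or angle between any of dropper_amber_mid, dropper_blue_mid, dropper_red_mid, jar_green_mid, flask_mid's own z axis and vertical above 0.4 rad).
It also fails if it takes over 54 s, if anything falls off the work surface, if the arm or the gripper's body presses on something with over 40 N, if the wrist force passes 120 N, or if a joint passes its speed limit or range.

### The arm

A 7-joint arm with a two-finger parallel gripper is mounted at the origin on the work surface. World frame = base frame: x ahead of the robot, y to its left, z up, the work surface at z = 0. Lengths are in m, angles in degrees, forces in N, time in s.
With the tool pointing down it reaches from about 0.4 to 0.925 m from the base axis. Payload 5.6 kg.
Tool frame: the origin (TCP) lies at the very end of the fingers, on their centre line; the grasp point (between the pads) lies 19 mm behind it; x points along the fingers, z is the direction in which the jaws open and shut, and the axes are right-handed (so a half turn about x gives the same grasp; the last joint's range is limited). The gripper opens to 85 mm and grips with 20 to 120 N. Pads are 22 mm wide; open, the fingers measure 114 mm over their backs; the gripper's body (76 mm by 85 mm) begins 54 mm behind the grasp point. The pads swing forward as they close: fully open they stand 13 mm farther back than shut.
Start: joints at [-67.666, 26.786, -0.665, 91.828, 0.344, 61.387, -3.226], TCP at [0.273, 0.59, 0.231] pointing down, gripper open.
Joint ranges: [-144.91, 144.91], [-17.63, 115.5], [-89.93, 88.59], [15.96, 139.68], [-74.01, 254.01], [8.47, 105.57], [-167.45, 167.45]. Speed limits (degrees/s): [147.25, 147.25, 180, 180, 180, 180, 180].

### API

Orientations are given as [roll, pitch, yaw] about the fixed x, y, z axes, in that order (R = Rz(yaw) Ry(pitch) Rx(roll)).
In Python, from bench import r gives the robot as it stands.
- The arm moves only by the shell command python3 -m handwheel 'ROWS' [OPENING] [FORCE]. ROWS is text: rows parted by semicolons, each of 4 numbers parted by spaces: the shift along the world's x, y, z in m, then the turn about the world's z in degrees. A call has 1 to 10 rows; each row is the pose to reach, as a shift and turn from the pose commanded when the call began; what a row does not reach only later rows make up. A row lasts 1/12 s, in which the tool goes at most 41.7 mm and 7.16 degrees, less where a joint would pass 70% of its speed; a pose out of reach is approached as far as the arm can. A call with a gripper value outside its range is refused whole. OPENING is the opening, from 0 (shut) to 1 (fully open), set as the call begins (- or left out, the last holds). The fingers move at their own pace and stop on an object; FORCE is the grip in N (left out, the last holds). Time passes only in rows, so rows that repeat a pose let the fingers close. It gives the time, the measured TCP pose, the force and the opening at its end, in the units of the state.
- r.observe(): the state, without advancing time (a new reading comes with each control period).
- r.grab_frame(name): name is "scene" or "top" or "wrist"; returns a dict with "img" (420x560x3 uint8, red, green, blue), "fov_y" (degrees; the focal length in pixels is half the picture's height over the tangent of half this angle, whatever the lens; pixels are square), "cx", "cy" (the principal point, pixels), "distortion" ([k1, k2, p1, p2, k3] as OpenCV has them; the pictures are not rectified), "cam_to_world" (4x4, takes a point from camera to world coordinates); the wrist camera has in their place "T_tool_cam" (4x4, takes a point from camera to tool coordinates, whose origin is the TCP and whose axes are the tool frame's). Camera axes: x right, y down, z forward; pixel columns grow to the right and rows downward; lengths in m; the calibration is good to about 2 mm. A picture is of the moment at which its call begins: read the wrist's pose just before it. There is no depth.
- r.sign_off(): hands the job in, once; it reports no verdict.
The state is a dict: "time_s": time; "q": joint angles; "qvel": joint speeds; "effort": joint torques, N m; "ee_pos": TCP position; "ee_rot": TCP orientation; "ft_force": force on the tool from outside, world axes, zero at the start; "wrist_torque": the same for the moment, N m; "width": finger opening in m.
Only numpy, scipy, OpenCV 4.12 (cv2) and the standard library are available. Lean on these libraries where they do the work, as an engineer would, in place of code of your own. Each camera call takes 0.05 s, during which the arm holds its last target.

## Working session

There is one attempt and no reset: what is moved stays moved. The work goes in short steps, Python scripts to look and compute and a shell command to move; the robot and the scene stay as the last step left them, time stands still between calls to the robot, and variables do not carry over. Pictures are saved under pics/ and viewed, and the job is handed in when it is done.

```bash
ls; mkdir -p pics; python3 - <<'E'
from bench import r
import cv2,json
print(r.observe())
for n in ("scene","top"):
    f=r.grab_frame(n); cv2.imwrite(f"pics/{n}0.png",cv2.cvtColor(f["img"],cv2.COLOR_RGB2BGR))
    print({k:v for k,v in f.items() if k!="img"})
E
```

```text
pics
{'time_s': 0.0, 'q': array([-67.6644195 ,  26.83609081,  -0.66407248,  91.88429921,
         0.34308991,  61.38566433,  -3.22444134]), 'qvel': array([ 0.02159924,  0.08119712,  0.02715832, -0.06563576,  0.03819937,
       -0.11545261, -0.00081672]), 'effort': array([ 5.28305245e-04, -5.32388520e+01,  2.22105539e-02, -2.51303047e+01,
        1.15324449e-02,  7.73918582e-03, -1.08334035e-05]), 'ee_pos': array([0.27245906, 0.58949728, 0.23031288]), 'ee_rot': array([-176.16818483,   89.89591971, -110.97079128]), 'ft_force': array([ 0.69986296, -0.25749574,  0.16146695]), 'wrist_torque': array([-0.05700938,  0.05950679, -0.00313906]), 'width': 0.08513955184649497}
{'fov_y': 52.042462285800845, 'cx': 275.84815797798086, 'cy': 210.03950612650686, 'distortion': array([-0.05385027,  0.        ,  0.        ,  0.        ,  0.        ]), 'cam_to_world': array([[-0.72827751,  0.58406015, -0.3584489 ,  0.89023064],
       [ 0.68526299,  0.62461668, -0.37452454,  0.36940976],
       [ 0.0051483 , -0.51838957, -0.85512909,  1.0808665 ],
       [ 0.        ,  0.        ,  0.        ,  1.        ]])}
{'fov_y': 52.94426876009794, 'cx': 280.99929961725167, 'cy': 213.20060088550983, 'distortion': array([-0.06916068,  0.        ,  0.        ,  0.        ,  0.        ]), 'cam_to_world': array([[ 5.29919514e-04, -9.95036730e-01,  9.95069080e-02,
         3.55899559e-01],
       [-9.99976517e-01, -1.20716773e-03, -6.74595539e-03,
        -7.72940398e-03],
       [ 6.83259493e-03, -9.95009965e-02, -9.95014004e-01,
         1.53018287e+00],
       [ 0.00000000e+00,  0.00000000e+00,  0.00000000e+00,
         1.00000000e+00]])}
```

View pics/scene0.png

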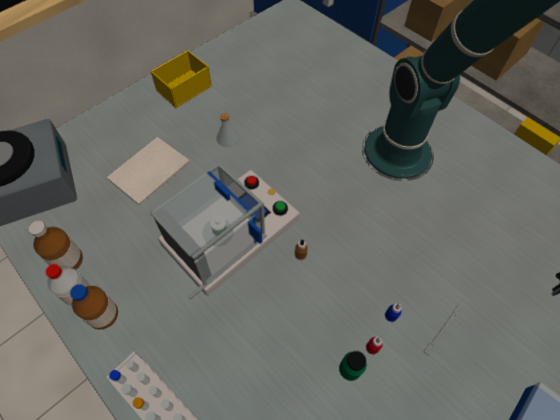

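View pics/top0.png

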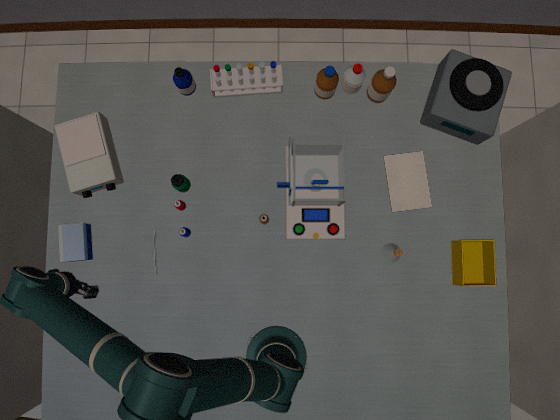

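The top view shows the balance around (315,190), facing the robot, with the green key at (299,229) and the red at (333,229). The amber dropper is at (264,218). I'll enlarge both views.

```bash
python3 - <<'E'
import cv2
a=cv2.imread("pics/top0.png")[125:250,245:360]; cv2.imwrite("pics/topc.png",cv2.resize(a,None,fx=4.8,fy=4.8,interpolation=cv2.INTER_CUBIC))
a=cv2.imread("pics/scene0.png")[155:300,145:320]; cv2.imwrite("pics/scenec.png",cv2.resize(a,None,fx=4,fy=4,interpolation=cv2.INTER_CUBIC))
E
```

```text
(no output)
```

View pics/topc.png

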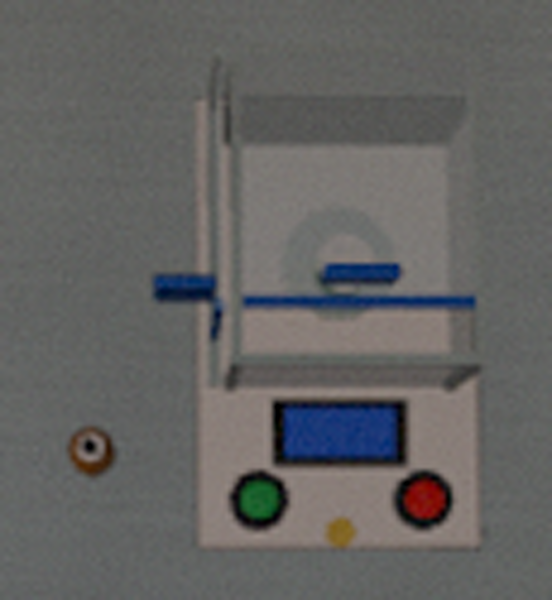

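View pics/scenec.png

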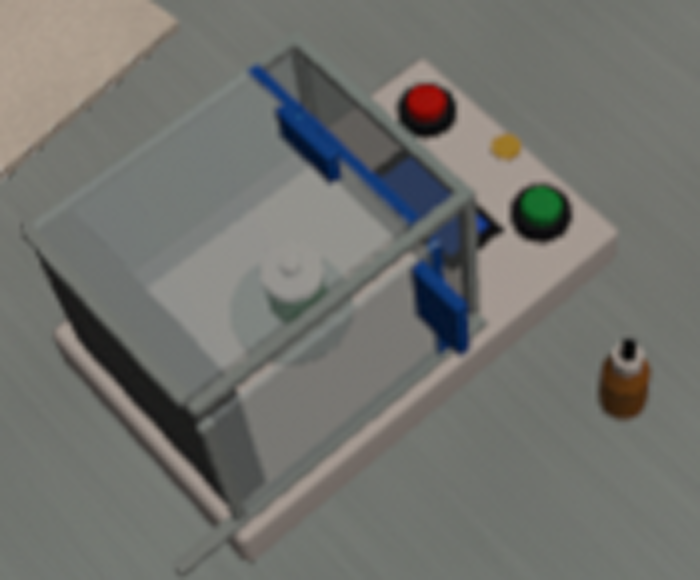

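```bash
cat > h.py <<'E'
import numpy as np,cv2
def K(f):
    fl=210/np.tan(np.radians(f["fov_y"]/2)); return np.array([[fl,0,f["cx"]],[0,fl,f["cy"]],[0,0,1]])
def onz(f,uv,z,T=None):
    T=f["cam_to_world"] if T is None else T
    p=cv2.undistortPoints(np.array([[uv]],float),K(f),np.array(f["distortion"]))[0,0]
    d=T[:3,:3]@[p[0],p[1],1]; o=T[:3,3]; return o+d*(z-o[2])/d[2]
E
python3 - <<'E'
from bench import r
from h import *
t=r.grab_frame("top"); s=r.grab_frame("scene")
c=lambda u,v:((u+.5)/4.8-.5+245,(v+.5)/4.8-.5+125)
e=lambda u,v:((u+.5)/4-.5+145,(v+.5)/4-.5+155)
for n,f,g,u,v,z in [("green",t,c,260,497,.072),("red",t,c,424,497,.072),("green",s,e,541,202,.072),("red",s,e,428,101,.072),
 ("toptab L",t,c,325,266,.235),("toptab R",t,c,400,266,.235),("sidetab outer",t,c,154,281,.195),("sidetab inner",t,c,215,281,.195),("front L",t,c,199,546,.05),("front R",t,c,481,546,.05),
 ("toptab s a(left top)",s,e,340,163,.235),("toptab s b",s,e,280,107,.235),("sidetab out top",s,e,462,313,.195),("sidetab in top",s,e,418,263,.195),
 ("amber top",t,c,91,446,.088),("amber bulb s",s,e,629,348,.088)]:
    print(n,onz(f,g(u,v),z).round(4))
E
```

```text
green [ 0.4498 -0.0792  0.072 ]
red [ 0.4498 -0.1979  0.072 ]
green [ 0.4483 -0.0764  0.072 ]
red [ 0.4488 -0.1934  0.072 ]
toptab L [ 0.5894 -0.114   0.235 ]
toptab R [ 0.5896 -0.1628  0.235 ]
sidetab outer [ 0.5862 -0.0029  0.195 ]
sidetab inner [ 0.5863 -0.0437  0.195 ]
front L [ 0.4153 -0.0356  0.05  ]
front R [ 0.4153 -0.2422  0.05  ]
toptab s a(left top) [ 0.5874 -0.1045  0.235 ]
toptab s b [ 0.5878 -0.1598  0.235 ]
sidetab out top [0.5884 0.0017 0.195 ]
sidetab in top [ 0.5849 -0.041   0.195 ]
amber top [0.4851 0.0423 0.088 ]
amber bulb s [0.4903 0.0501 0.088 ]
```

```bash
python3 - <<'E'
from bench import r
from scipy.spatial.transform import Rotation as R
print(R.from_euler('xyz',r.observe()['ee_rot'],degrees=True).as_matrix().round(3), r.observe()['time_s'])
E
python3 -m handwheel '0 0 0.03 0;0.02 -0.02 0.06 0;0.05 -0.06 0.09 0;0.08 -0.1 0.09 0;0.1 -0.14 0.09 0;0.12 -0.18 0.09 0;0.15 -0.22 0.09 0;0.17 -0.25 0.09 0;0.19 -0.28 0.09 0;0.2 -0.3 0.09 0' 0
```

```text
[[-0.    -0.908  0.419]
 [-0.001  0.419  0.908]
 [-1.    -0.    -0.001]] 0.2
time_s: 1.03
ee_pos: [0.4703, 0.2937, 0.3214]
ee_rot: [-25.5, 90.0, 39.7]
ft_force: [0.3, 0.0, 0.5]
width: -0.0
```

```bash

python3 -m handwheel '0.02 -0.035 0 5;0.04 -0.07 0 10;0.06 -0.105 0 15;0.08 -0.14 0 20;0.1 -0.175 0 24.8;0.12 -0.21 0 24.8;0.14 -0.245 0 24.8;0.15 -0.28 0 24.8;0.16 -0.312 0 24.8;0.16 -0.312 0 24.8'
python3 - <<'E'
from bench import r
from scipy.spatial.transform import Rotation as R
import cv2
o=r.observe()
print(o['ee_pos'],R.from_euler('xyz',o['ee_rot'],degrees=True).as_matrix().round(3))
f=r.grab_frame("wrist");cv2.imwrite("pics/w1.png",cv2.cvtColor(f["img"],cv2.COLOR_RGB2BGR))
print({k:v for k,v in f.items() if k!="img"})
f=r.grab_frame("scene");cv2.imwrite("pics/s1.png",cv2.resize(cv2.cvtColor(f["img"],cv2.COLOR_RGB2BGR)[100:310,100:380],None,fx=2.8,fy=2.8))
E
```

```text
time_s: 1.87
ee_pos: [0.6302, -0.0261, 0.321]
ee_rot: [-175.6, 89.7, -86.2]
ft_force: [-0.5, -1.0, -0.9]
width: 0.0003
[ 0.6302383  -0.02614968  0.32100451] [[ 0.    -1.     0.011]
 [-0.005  0.011  1.   ]
 [-1.    -0.    -0.005]]
{'fov_y': 68.98995383077818, 'cx': 276.4931654715127, 'cy': 204.05907728641498, 'distortion': array([-0.05928738,  0.        ,  0.        ,  0.        ,  0.        ]), 'T_tool_cam': array([[-1.29109292e-04, -2.89201953e-01,  9.57268099e-01,
        -1.42431926e-01],
       [-8.12411697e-04, -9.57267761e-01, -2.89201961e-01,
         7.26997942e-02],
       [ 9.99999662e-01, -8.15034461e-04, -1.11358887e-04,
        -8.25728318e-05],
       [ 0.00000000e+00,  0.00000000e+00,  0.00000000e+00,
         1.00000000e+00]])}
```

View pics/w1.png

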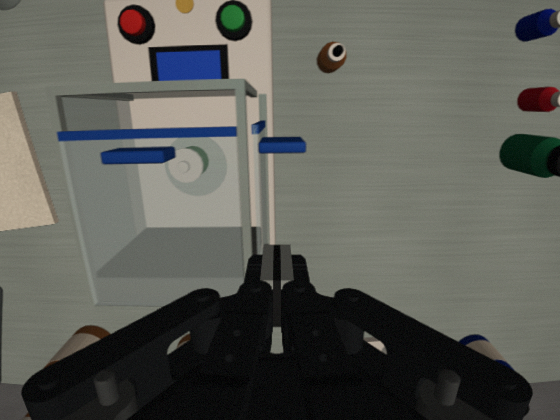

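View pics/s1.png

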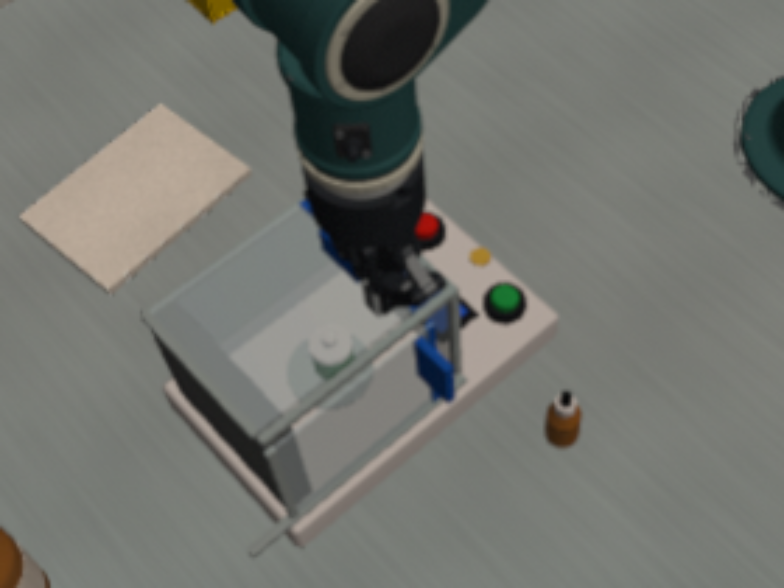

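The wrist view shows the side tab at (258–305, 138–152), the top tab at (102–175, 148–163) and the green key at (233,17). I'll measure these with the wrist camera as well.

```bash

python3 - <<'E'
from bench import r
from h import *
from scipy.spatial.transform import Rotation as R
o=r.observe();f=r.grab_frame("wrist");im=cv2.cvtColor(f["img"],cv2.COLOR_RGB2BGR)
cv2.imwrite("pics/w2.png",cv2.resize(im[0:180,90:330],None,fx=3.3,fy=3.3,interpolation=cv2.INTER_CUBIC))
print(o['ee_pos'])
B=np.eye(4);B[:3,:3]=R.from_euler('xyz',o['ee_rot'],degrees=True).as_matrix();B[:3,3]=o['ee_pos'];T=B@f["T_tool_cam"]
for n,uv,z in [("green",(233,18),.072),("red",(131,21),.072),("side top outer back",(305,152),.195),("side outer mid",(305,143),.195),("side in",(258,152),.195),("top L back",(175,160),.235),("top R back",(102,162),.235),("top L front",(175,151),.235),("amber",(338,49),.088)]:
    print(n,onz(f,uv,z,T).round(4))
E
```

```text
[ 0.62941593 -0.01853117  0.32082053]
green [ 0.4503 -0.0681  0.072 ]
red [ 0.4503 -0.1882  0.072 ]
side top outer back [0.5903 0.0064 0.195 ]
side outer mid [0.5825 0.0062 0.195 ]
side in [ 0.5901 -0.0347  0.195 ]
top L back [ 0.5906 -0.095   0.235 ]
top R back [ 0.5914 -0.152   0.235 ]
top L front [ 0.5838 -0.0943  0.235 ]
amber [0.4872 0.0515 0.088 ]
```

View pics/w2.png

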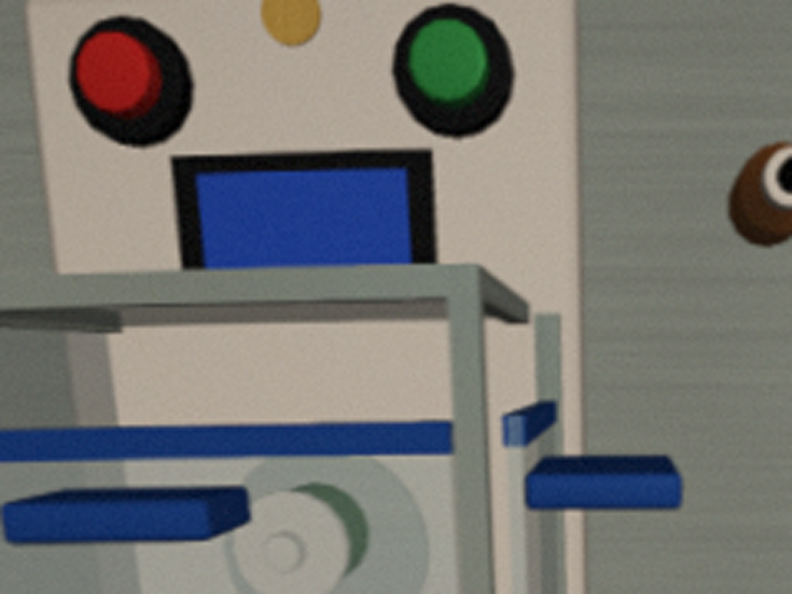

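```bash

python3 - <<'E'
from bench import r
from h import *
from scipy.spatial.transform import Rotation as R
o=r.observe();f=r.grab_frame("wrist")
print(o['ee_pos'])
B=np.eye(4);B[:3,:3]=R.from_euler('xyz',o['ee_rot'],degrees=True).as_matrix();B[:3,3]=o['ee_pos'];T=B@f["T_tool_cam"]
c=lambda u,v:((u+.5)/3.3-.5+90,(v+.5)/3.3-.5)
for n,uv,z in [("green",(449,60),.072),("red",(117,71),.072),("side outer back",(681,507),.195),("side in back",(527,506),.195),("side out front",(681,475),.195),("top L back",(208,540),.235),("top R back",(5,542),.235),("top L front",(210,502),.235),("amber",(800,180),.088)]:
    print(n,onz(f,c(*uv),z,T).round(4))
E
```

```text
[ 0.62928802 -0.0163534   0.32089496]
green [ 0.4501 -0.0747  0.072 ]
red [ 0.4506 -0.1934  0.072 ]
side outer back [0.5912 0.0007 0.195 ]
side in back [ 0.5909 -0.0401  0.195 ]
side out front [0.5828 0.0006 0.195 ]
top L back [ 0.5931 -0.1102  0.235 ]
top R back [ 0.5931 -0.1587  0.235 ]
top L front [ 0.5844 -0.1088  0.235 ]
amber [0.4924 0.0469 0.088 ]
```

```bash

python3 -m handwheel '0 0.006 -0.04 0;0 0.006 -0.08 0;0 0.006 -0.11 0;0 0.006 -0.13 0;0 0.006 -0.146 0;0 0.006 -0.146 0;0 0.006 -0.146 0'
python3 - <<'E'
from bench import r
import cv2
f=r.grab_frame("wrist");cv2.imwrite("pics/w3.png",cv2.cvtColor(f["img"],cv2.COLOR_RGB2BGR))
E
```

```text
time_s: 2.65
ee_pos: [0.629, -0.0087, 0.1749]
ee_rot: [72.2, 89.9, 162.4]
ft_force: [0.3, -0.2, 0.3]
width: -0.0001
```

View pics/w3.png

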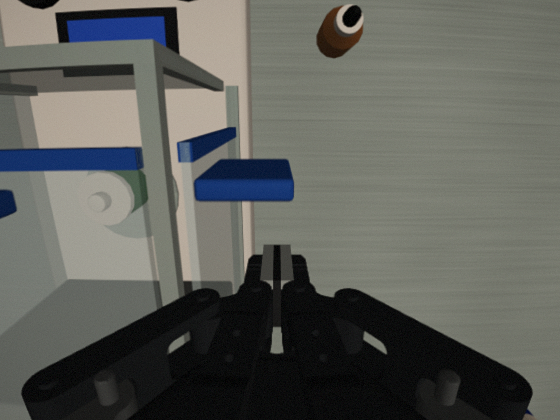

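Fingers are down behind the side tab, which is at (195–293, 160–200), with the tips at about (277,245). Pushing now.

```bash

python3 -m handwheel '-0.012 -0.005 0 0;-0.02 -0.005 0 0;-0.026 -0.005 0 0;-0.032 -0.005 0 0;-0.037 -0.005 0 0;-0.042 -0.005 0 0;-0.047 -0.005 0 0;-0.05 -0.005 0 0;-0.052 -0.005 0 0;-0.052 -0.005 0 0'
```

```text
time_s: 3.53
ee_pos: [0.5769, -0.0153, 0.1752]
ee_rot: [70.7, 90.0, 160.7]
ft_force: [0.7, 0.3, 0.4]
width: -0.0001
```

```bash

python3 -m handwheel '-0.002 0 0 0;-0.004 0 0 0;-0.004 0 0 0'
python3 - <<'E'
from bench import r
import cv2
f=r.grab_frame("wrist");cv2.imwrite("pics/w4.png",cv2.cvtColor(f["img"],cv2.COLOR_RGB2BGR))
E
```

```text
time_s: 3.78
ee_pos: [0.5731, -0.0154, 0.1751]
ee_rot: [75.9, 90.0, 165.9]
ft_force: [1.7, 0.1, 0.4]
width: -0.0002
```

View pics/w4.png

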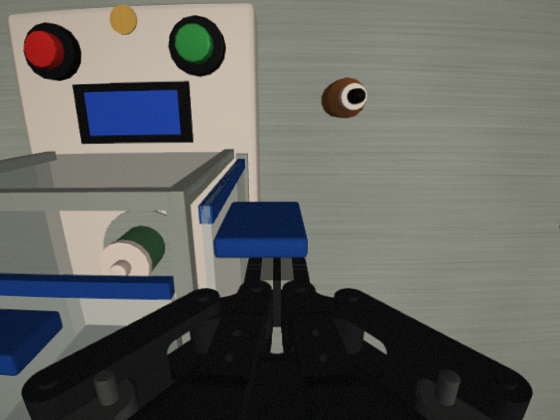

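```bash

python3 -m handwheel '-0.002 0 0 0;-0.004 0 0 0;-0.006 0 0 0;-0.006 0 0 0'
python3 -m handwheel '-0.002 0 0 0;-0.004 0 0 0;-0.004 0 0 0'
python3 -m handwheel '-0.002 0 0 0;-0.004 0 0 0;-0.004 0 0 0'
```

```text
time_s: 4.17
ee_pos: [0.5695, -0.0155, 0.1753]
ee_rot: [-93.4, 89.7, -3.4]
ft_force: [9.7, -0.5, -6.5]
width: 0.0
time_s: 4.42
ee_pos: [0.5694, -0.0155, 0.1755]
ee_rot: [-93.9, 89.2, -3.9]
ft_force: [21.6, 0.6, -16.6]
width: -0.0003
time_s: 4.67
ee_pos: [0.5695, -0.0155, 0.1759]
ee_rot: [-94.0, 88.7, -4.0]
ft_force: [33.3, -0.2, -25.3]
width: -0.0001
```

Hard stop reached at x=0.5695. Next: back off, look, and go over to the top tab.

```bash

python3 -m handwheel '0.03 0.002 0 0;0.06 0.002 0 0;0.07 0 0.03 0;0.07 0 0.06 0;0.07 -0.02 0.09 0;0.07 -0.05 0.1 0;0.07 -0.08 0.1 0;0.07 -0.1 0.1 0;0.07 -0.12 0.1 0;0.07 -0.12 0.1 0'
python3 -m handwheel '0 0 0 0;0 0 0 0;0 0 0 0'
python3 - <<'E'
from bench import r
import cv2
f=r.grab_frame("wrist");cv2.imwrite("pics/w5.png",cv2.cvtColor(f["img"],cv2.COLOR_RGB2BGR))
print(r.observe()['ee_pos'])
E
```

```text
time_s: 5.5
ee_pos: [0.6275, -0.1414, 0.2749]
ee_rot: [139.9, 89.8, -130.5]
ft_force: [-0.1, -0.8, 0.6]
width: 0.0003
time_s: 5.75
ee_pos: [0.6293, -0.1336, 0.2749]
ee_rot: [43.8, 89.9, 133.9]
ft_force: [-0.3, 0.2, -0.0]
width: 0.0002
[ 0.62945143 -0.13361755  0.27499419]
```

View pics/w5.png

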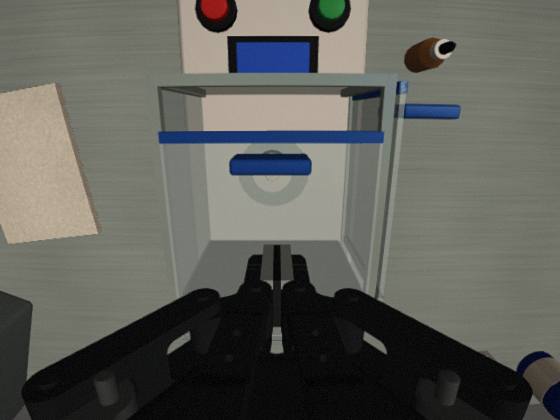

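The fingers (277,245) are centred behind the top tab (230–311, 155–175). The side panel's blue edge now sits at the front frame, near (400,87). Descending.

```bash

python3 -m handwheel '0 0 -0.02 0;0 0 -0.04 0;0 0 -0.052 0;0 0 -0.057 0;0 0 -0.057 0;0 0 -0.057 0'
python3 -m handwheel '-0.012 0 0 0;-0.02 0 0 0;-0.026 0 0 0;-0.032 0 0 0;-0.037 0 0 0;-0.042 0 0 0;-0.047 0 0 0;-0.051 0 0 0;-0.055 0 0 0;-0.055 0 0 0'
```

```text
time_s: 6.3
ee_pos: [0.6298, -0.1352, 0.2187]
ee_rot: [-100.2, 90.0, -10.1]
ft_force: [-0.4, 0.4, 0.3]
width: 0.0001
time_s: 7.13
ee_pos: [0.5735, -0.1355, 0.2182]
ee_rot: [68.7, 89.9, 158.6]
ft_force: [-0.0, 0.0, -0.2]
width: 0.0005
```

```bash

python3 -m handwheel '-0.002 0 0 0;-0.004 0 0 0;-0.006 0 0 0;-0.006 0 0 0'
python3 -m handwheel '-0.002 0 0 0;-0.004 0 0 0;-0.004 0 0 0'
```

```text
time_s: 7.47
ee_pos: [0.5698, -0.1353, 0.2182]
ee_rot: [-98.3, 89.8, -8.2]
ft_force: [7.0, -0.7, -3.6]
width: 0.0
time_s: 7.72
ee_pos: [0.5698, -0.1354, 0.2184]
ee_rot: [-100.0, 89.3, -10.0]
ft_force: [18.6, -2.5, -12.8]
width: 0.0002
```

```bash

python3 -m handwheel '0.03 0 0 0;0.04 0 0.02 0;0.04 0 0.06 0;0.04 0 0.08 0;0.04 0.03 0.08 0;0.04 0.06 0.08 0;0.02 0.06 0.08 0;0 0.06 0.08 0;0 0.06 0.08 0;0 0.06 0.08 0'
python3 -m handwheel '0 0 0 0;0 0 0 0;0 0 0 0;0 0 0 0'
python3 - <<'E'
from bench import r
from h import *
from scipy.spatial.transform import Rotation as R
import pickle
o=r.observe();f=r.grab_frame("wrist");pickle.dump((o,f),open('w6.pkl','wb'))
im=cv2.cvtColor(f["img"],cv2.COLOR_RGB2BGR);cv2.imwrite("pics/w6.png",im)
print(o['ee_pos'])
f=r.grab_frame("top");cv2.imwrite("pics/t6.png",cv2.cvtColor(f["img"],cv2.COLOR_RGB2BGR))
E
```

```text
time_s: 8.55
ee_pos: [0.5634, -0.0754, 0.2981]
ee_rot: [69.7, 89.9, 159.7]
ft_force: [-0.3, -0.5, 1.7]
width: -0.0002
time_s: 8.88
ee_pos: [0.5647, -0.0756, 0.298]
ee_rot: [104.2, 90.0, -165.8]
ft_force: [-0.9, -0.0, 0.1]
width: 0.0002
[ 0.5647492  -0.07560733  0.29798779]
```

View pics/w6.png

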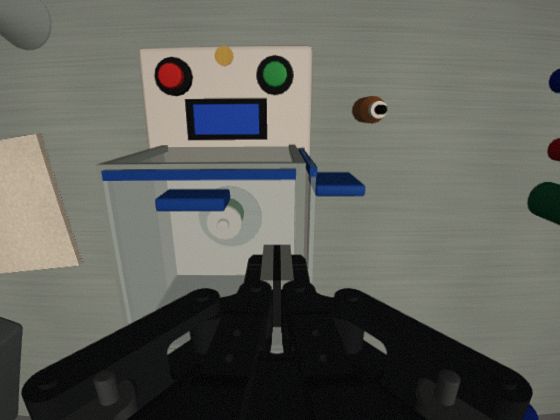

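Both blue edges are against the front frame. The green key is at (275,74) and the amber dropper hasn't moved. Measuring the tabs and the key.

```bash

python3 - <<'E'
from h import *
import pickle
from scipy.spatial.transform import Rotation as R
o,f=pickle.load(open('w6.pkl','rb'))
B=np.eye(4);B[:3,:3]=R.from_euler('xyz',o['ee_rot'],degrees=True).as_matrix();B[:3,3]=o['ee_pos'];T=B@f["T_tool_cam"]
for n,uv,z in [("green",(275,73.5),.072),("red",(170.5,75),.072),("side back",(364,194),.195),("top L back",(228,209),.235)]: print(n,onz(f,uv,z,T).round(4))
E
```

```text
green [ 0.4496 -0.0773  0.072 ]
red [ 0.45  -0.196  0.072]
side back [ 0.5575 -0.0027  0.195 ]
top L back [ 0.5577 -0.11    0.235 ]
```

```bash

python3 -m handwheel '-0.03 0 0 0;-0.06 0 0 0;-0.09 -0.001 0 0;-0.115 -0.001 0 0;-0.115 -0.001 0 0;-0.115 -0.001 -0.04 0;-0.115 -0.001 -0.08 0;-0.115 -0.001 -0.12 0;-0.115 -0.001 -0.16 0;-0.115 -0.001 -0.19 0'
python3 -m handwheel '0 0 -0.01 0;0 0 -0.02 0;0 0 -0.02 0;0 0 -0.02 0'
python3 - <<'E'
from bench import r
import cv2
f=r.grab_frame("wrist");cv2.imwrite("pics/w7.png",cv2.cvtColor(f["img"],cv2.COLOR_RGB2BGR))
f=r.grab_frame("scene");cv2.imwrite("pics/s7.png",cv2.resize(cv2.cvtColor(f["img"],cv2.COLOR_RGB2BGR)[130:310,130:370],None,fx=3.2,fy=3.2))
E
```

```text
time_s: 9.82
ee_pos: [0.4489, -0.0764, 0.1057]
ee_rot: [98.6, 89.9, -171.4]
ft_force: [0.5, 1.2, 0.4]
width: 0.0001
time_s: 10.15
ee_pos: [0.4506, -0.0767, 0.0892]
ee_rot: [-92.4, 89.9, -2.5]
ft_force: [-0.1, -1.1, -0.4]
width: 0.0001
```

View pics/w7.png

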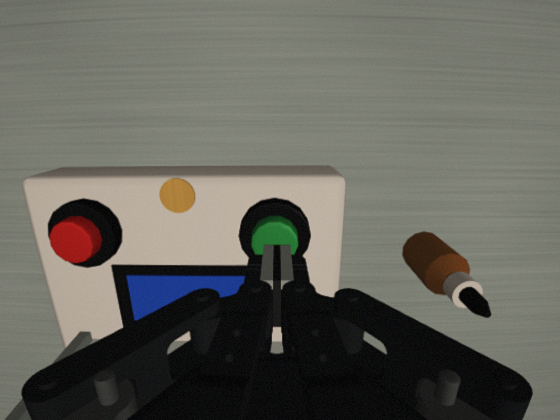

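View pics/s7.png

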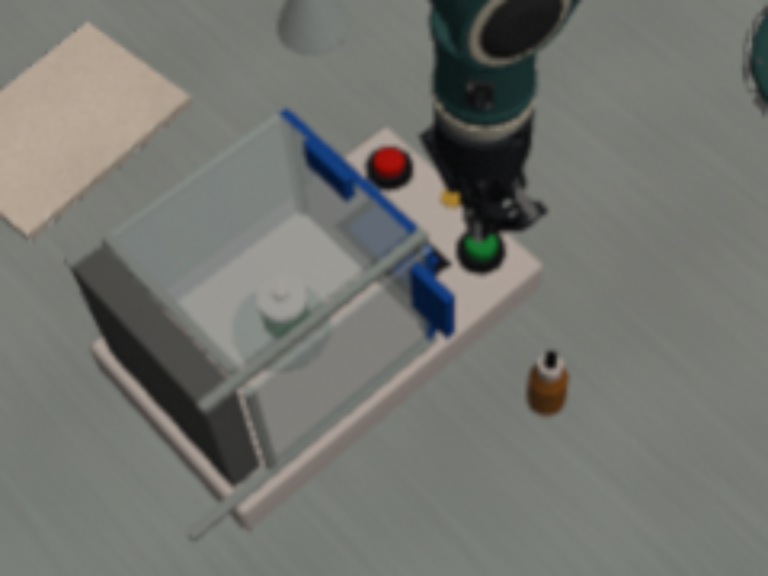

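The fingertips are over the green key and both panels are shut. Pressing.

```bash

python3 -m handwheel '0 0 -0.008 0;0 0 -0.014 0;0 0 -0.018 0;0 0 -0.021 0;0 0 -0.023 0;0 0 -0.024 0;0 0 -0.025 0;0 0 -0.025 0'
```

```text
time_s: 10.92
ee_pos: [0.4499, -0.0764, 0.0655]
ee_rot: [-16.5, 89.9, 73.5]
ft_force: [-8.1, 1.2, 31.0]
width: 0.0003
```

The key bottomed at z=0.0655. Releasing and retreating straight up.

```bash

python3 -m handwheel '0 0 0.002 0;0 0 0.002 0;0 0 0.03 0;0 0 0.07 0;0 0 0.11 0;0 0 0.15 0;0 0 0.19 0;0 0 0.22 0;0 0 0.22 0;0 0 0.22 0'
python3 -m handwheel '0 0.04 0 0;0 0.08 0 0;0 0.12 0 0;0 0.16 0 0;0 0.2 0 0;0 0.24 0 0;0 0.26 0 0;0 0.26 0 0;0 0.26 0 0;0 0.26 0 0'
python3 - <<'E'
from bench import r
import cv2
f=r.grab_frame("top");cv2.imwrite("pics/t8.png",cv2.cvtColor(f["img"],cv2.COLOR_RGB2BGR))
f=r.grab_frame("scene");cv2.imwrite("pics/s8.png",cv2.resize(cv2.cvtColor(f["img"],cv2.COLOR_RGB2BGR)[130:310,130:370],None,fx=3.2,fy=3.2))
E
```

```text
time_s: 11.75
ee_pos: [0.4502, -0.0765, 0.2846]
ee_rot: [-84.3, 89.8, 5.7]
ft_force: [1.1, -0.4, -0.2]
width: -0.0
time_s: 12.58
ee_pos: [0.4489, 0.1821, 0.2817]
ee_rot: [126.1, 89.8, -143.9]
ft_force: [0.3, -0.5, -0.2]
width: -0.0
```

View pics/t8.png

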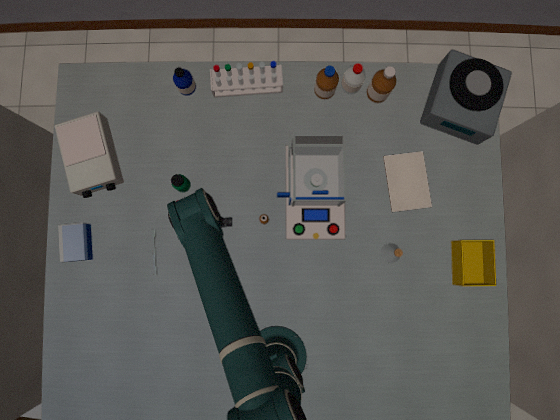

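View pics/s8.png

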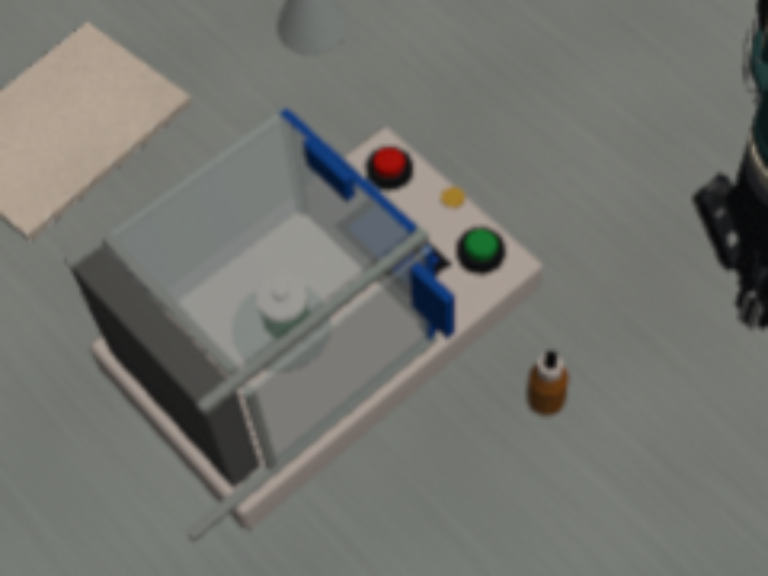

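Both panels are shut, both keys are up, the weighing bottle is on the pan, nothing visible has moved, and the arm is clear. Handing in.

```bash
python3 -c "
from bench import r
print(r.sign_off())"
```

```text
the job is handed in; nothing more can be done
None
```

I pushed the side panel and then the top panel shut by their blue tabs. Then I pressed the green tare key right down, let it come up, and handed the job in at about 12.7 s. The sign-off reports no verdict.

- **Panels:** both ran against a hard stop at almost the same TCP x (0.5695 and 0.5698 m). Afterwards the wrist camera put both tab back faces at x ≈ 0.558 m. That is within about 2 mm of the 0.560 m expected when shut.
- **Tare key:** it bottomed with the TCP at z = 0.0655 m, about 6.5 mm below the key's nominal top, at about 31 N on the wrist. The last picture shows it up again.
- **Everything else:** the last pictures show the red key up, the weighing bottle upright on the pan and the arm touching nothing. The amber dropper, notebook, flask, jar and spatula looked unmoved by eye; I did not measure them. The arm hid the blue and red droppers in the last top view, and I did not go near them.
- **Disagreements:** the cameras' positions for the same points differed by up to about 8 mm, most of it in y. The tabs and key are wide enough that this did not matter. Push forces peaked at about 42 N combined on the wrist when the side panel met its stop, well under the 120 N limit.

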